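# Hang the herb bin back on the slatted board

### The arm

A 7-joint arm with a two-finger parallel gripper is mounted at the origin on the work surface. World frame = base frame: x ahead of the robot, y to its left, z up, the work surface at z = 0. Lengths are in mm, angles in rad, forces in N, time in s.
With the tool pointing down it reaches from about 400 to 900 mm from the base axis. Payload 5.6 kg.
Tool frame: the origin (TCP) lies at the very end of the fingers, on their centre line; the grasp point (between the pads) lies 19 mm behind it; z points along the fingers, y is the line along which they close (so a half turn about z gives the same grasp; the last joint's range is limited). The gripper opens to 92 mm and grips with 3 to 60 N. Pads are 20 mm wide; open, the fingers measure 128 mm over their backs; the gripper's body (75 mm by 189 mm) begins 69 mm behind the grasp point.
Start: joints at [-1.312, 0.468, -0.012, 1.603, 0.006, 1.071, -0.056], TCP at [193.247, 620.616, 214.592] pointing down, gripper open.
Joint ranges: [-2.53, 2.53], [-0.31, 2.02], [-1.57, 1.55], [0.28, 2.44], [-1.29, 4.43], [0.15, 1.84], [-2.92, 2.92]. Speed limits (rad/s): [2.57, 2.57, 3.14, 3.14, 3.14, 3.14, 3.14].

### API

Orientations are given as a rotation vector (axis times angle).
In Python, from workcell import sense, imaging, order gives the robot as it stands.
- The arm moves only by the tool arm_command, never from a script. Its argument "motion" is a list of rows, each a list of 2 entries, a list of its own where there are three numbers: the shift along the tool's x, y, z normalised to -1 to 1, where 1 is 0.03 m, then the turn, a rotation vector about the tool's x, y, z normalised to -1 to 1, where 1 is 4 degrees. A call has 1 to 8 rows; each row shifts and turns the commanded pose from where the row before left it, along the tool's axes as they then stand; what a row does not reach is not made up. A row lasts 1/12 s, in which the tool goes at most 41.7 mm and 7.16 degrees, less where a joint would pass 70% of its speed; a pose out of reach is approached as far as the arm can. A call with a number of a shift or a turn outside -1 to 1 is refused whole. A call with a gripper value outside its range is refused whole. "grip" is the gripper command: -1 is shut, 1 is fully open, values between are in proportion, set as the call begins (left out, the last holds). The fingers move at their own pace and stop on an object; "grip_force" is the grip in N (left out, the last holds). Time passes only in rows, so rows that do not move let the fingers close. It gives the time, the measured TCP pose, the force, the opening and the grip force at its end, in the units of the state.
- sense(): the state, without advancing time (a new reading comes with each control period).
- imaging.get_image(name): name is "scene" or "top" or "wrist"; returns (picture, depth): 384x512x3 uint8, red, green, blue; 384x512 float32, mm along the optical axis (not along the pixel's ray), 0 where there is no reading.
- imaging.get_calibration(name): a dict with "fov_y" (degrees; the focal length in pixels is half the picture's height over the tangent of half this angle, whatever the lens; pixels are square), "cx", "cy" (the principal point, pixels), "dist_coeffs" ([k1, k2, p1, p2, k3] as OpenCV has them; the pictures are not rectified), "R" (3x3) and "t" (3): a world point X has camera coordinates R X + t. Camera axes: x right, y down, z forward; pixel columns grow to the right and rows downward; lengths in mm; the calibration is good to about 2 mm. A picture is of the moment at which its call begins: read the wrist's pose just before it. get_calibration takes no time and is no camera call; for the wrist camera it gives the pose at the moment of the call.
- order.close_job(): hands the job in; it is judged then, once.
The state is a dict: "clock": time; "joints": joint angles; "qvel": joint speeds; "joint_efforts": joint torques, N m; "tcp_pos": TCP position; "tcp_rot": TCP orientation; "wrist_force": force on the tool from outside, world axes, zero at the start; "torque": the same for the moment, N m; "grip_width": finger opening in mm; "grasp_force": force on a finger pad.
Only numpy, scipy, OpenCV 4.12 (cv2) and the standard library are available. Lean on these libraries where they do the work, as an engineer would, in place of code of your own. Each camera call takes 0.05 s, during which the arm holds its last target. There are 200 camera calls.

### The job

Hang the small steel bin that has an upturned lip on its back onto the slatted board: tilt its front up, feel the lip into the upper groove, then swing the front down until the bin hangs level with its back flat on the board, and let go. Never press the bin hard against the board, and leave the other things on the counter where they are.

Things in the scene. Friction and masses are not known exactly. Their poses are not given: they have to be found in the camera images.
- bin: Small open steel bin to hang, upright on the counter, about 180 g. 90 deep (x), 50 wide (y); flat side walls 3 thick, 56 high, x -45 to 45: grip across them. Front wall (x -45) 36 high. Back plate rises from the floor's rear edge (x 45), leaning to +x by 0.30 rad. Origin: centre of underside; x to the rear (lip side, towards the robot). Hung home it is level, as it stands now.
- bin_heel (a point): Rear lower edge of the bin's back plate, mid-width; hung home it touches the board's face. From here, w = square to the back plate, out of its rear face; v = up along it. Plate: v 0 to 60, 50 wide. Near its top a tongue (4 thick, v 56 to 60, 44 wide) runs from w 0 to w 12.
- bin_tip (a point): Top end of the upturned lip at the tongue's end, mid-width (w 10, v 84 from the heel). Lip 4 thick (w 8 to 12), 44 wide, from v 56 to v 84: it stands 28 up from the tongue's underside.
- slatboard: Frame of the wooden slatted board, fixed, its face turned away from the robot and leaning back (towards the robot) by 0.30 rad. x square into the board, y left as you face it, z up its face. Origin: front face, mid-width, about 165 above the counter, at the MIDDLE setting of the upper groove's lower edge. The 320 wide slat panel is set up to 20 mm higher or lower along z; this is not measured: feel for it.
- groove_mid (a point): Same point as the slatboard's origin, so without the panel's setting. From the groove's true lower edge, along the board's z: mouth 0 to 20; upper slat 20 to 50; slat below -60 to 0, then a lower groove (not to be used). Slats 6 thick; hollow behind them 20 deep (x 6 to 26), z -18 to 38. The panel stays put when touched; over 25 N of the bin on it is pressing hard.
- groove_free (a point): Point on the board's face 40 to the right (-y) of groove_mid: free groove on both sides. A brass ladle hangs at the board's left end (y 105 to 150, standing out 35); any place right of it will do. The lip cannot enter level; at 0.8 rad front-up it goes in along its own length, then turns down behind the upper slat until the tongue rests on the mouth's lower edge.
- tray: Plain open steel tray without a lip, 96 x 56 x 50 high, upright; bystander. Origin: centre of the underside.
- dish: Shallow brass scale dish, 88 across, 14 high; bystander. Origin: centre of the underside.
- mortar: Steel mortar with pestle, 92 across, about 130 high; bystander. Origin: centre of the underside.
- bowl: Steel bowl, 170 across, 60 high; bystander. Origin: centre of the underside.
- jar: Amber jar with black cap, 60 across, 85 high; bystander. Origin: centre of the underside.

How it is judged (in metres and radians):
On the way:
1. The bin's lip is inside the upper groove while the bin is still tilted front-up by more than 0.3 rad (x of bin_tip in the frame of slatboard above 0.007 m and z of bin_tip in the frame of slatboard between -0.022 and 0.066 m and angle between bin's own z axis and vertical above 0.3 rad and x of bin_heel in the frame of slatboard below -0.012 m), for 0.05 s.
At the end, for the whole second after the job is handed in: The bin hangs at rest, released, in the upper groove: upright within 0.1 rad, square to the board within 0.1 rad, lip behind the upper slat, heel within 5 mm of the board's face and at the height that goes with the upper groove (angle between bin's own z axis and vertical below 0.1 rad and x of bin_heel in the frame of slatboard above -0.005 m and z of bin_heel in the frame of slatboard between -0.082 and -0.03 m and x of bin_tip in the frame of slatboard above 0.005 m and y of bin_heel in the frame of slatboard between -0.14 and 0.14 m and angle between the y axis of bin and the y axis of slatboard, either way round below 0.1 rad and linear speed of bin below 0.02 m/s); the robot touches nothing.
It fails at once if The bin is pressed against the board with more than 25 N (contact force between bin and slatboard above 25 N).
It fails at once if A bystander is moved by more than 30 mm (distance of any of tray, dish, mortar, bowl, jar from where it was at the start of the episode above 0.03 m).
It also fails if it takes over 67 s, if anything falls off the work surface, if the arm or the gripper's body presses on something with over 40 N, if the wrist force passes 120 N, or if a joint passes its speed limit or range.

## Working session

There is one attempt and no reset: what is moved stays moved. The work goes in short steps, Python scripts to look and compute and a tool call to move; the robot and the scene stay as the last step left them, time stands still between calls to the robot, and variables do not carry over. Pictures are saved under pics/ and viewed, at most 10 in all, crops included, and the job is handed in when it is done.

Besides the shell and the picture viewer there is one more tool, called by a JSON object that holds its "method" and its "body", one argument or row to a line. arm_command: Moves the arm, as the interface text tells. Its arguments: {"type":"object","properties":{"motion":{"type":"array","items":{"type":"array"}},"grip":{"type":"number"},"grip_force":{"type":"number"}},"required":["motion"]}

```bash
mkdir -p pics; ls; cat > h.py <<'E'
import numpy as np, cv2
from workcell import sense, imaging, order
def grab(n):
    p,d=imaging.get_image(n); return p,d,imaging.get_calibration(n)
def cloud(d,c):
    h,w=d.shape; f=h/2/np.tan(np.radians(c["fov_y"])/2)
    K=np.array([[f,0,c["cx"]],[0,f,c["cy"]],[0,0,1.]])
    u,v=np.meshgrid(np.arange(w),np.arange(h))
    n=cv2.undistortPoints(np.stack([u,v],-1).reshape(-1,1,2).astype(np.float64),K,np.array(c["dist_coeffs"],float)).reshape(h,w,2)
    P=np.dstack([n[...,0]*d,n[...,1]*d,d])
    W=(P-np.array(c["t"]))@np.array(c["R"]); W[d<=0]=np.nan
    return W
E
python3 - <<'E'
from h import *
print(sense())
for n in("scene","top"):
    p,d,c=grab(n); cv2.imwrite(f"pics/{n}0.png",p[...,::-1]); np.savez(f"{n}0.npz",p=p,W=cloud(d,c)); print(n,c["R"],c["t"],(d>0).mean())
E
```

```text
pics
{'clock': 0.0, 'joints': array([-1.31199231,  0.46837227, -0.01161809,  1.6036015 ,  0.00602877,
        1.07137895, -0.0562945 ]), 'qvel': array([ 5.51531200e-04,  9.70212802e-05, -8.72027465e-04,  8.05974722e-04,
        1.52743771e-03, -9.65321119e-04,  2.20977089e-03]), 'joint_efforts': array([ 7.12564429e-05, -5.20571566e+01, -1.24296753e-02, -2.43750232e+01,
       -5.65026747e-02,  1.73481769e-02,  1.72940627e-04]), 'tcp_pos': array([193.10481092, 620.05914924, 213.65269118]), 'tcp_rot': array([-4.72305560e-01, -3.10576359e+00,  2.70428578e-03]), 'wrist_force': array([-0.4443885 ,  0.4747138 , -0.11359523]), 'torque': array([-0.01006989, -0.00357998, -0.0194003 ]), 'grasp_force': 0.0, 'grip_width': 91.94220341065649}
scene [[-0.7217566   0.69213953  0.00320455]
 [ 0.38207573  0.40227699 -0.83198039]
 [-0.57713564 -0.59926296 -0.55479579]] [ 416.6082509  -122.65244429 1849.52765562] 0.9936116536458334
top [[-1.45816825e-03 -9.99981348e-01  5.93112696e-03]
 [-9.92247020e-01  7.09759948e-04 -1.24279314e-01]
 [ 1.24272787e-01 -6.06636320e-03 -9.92229547e-01]] [   8.31993485  603.81928784 1288.05304773] 0.9957987467447916
```

View pics/scene0.png

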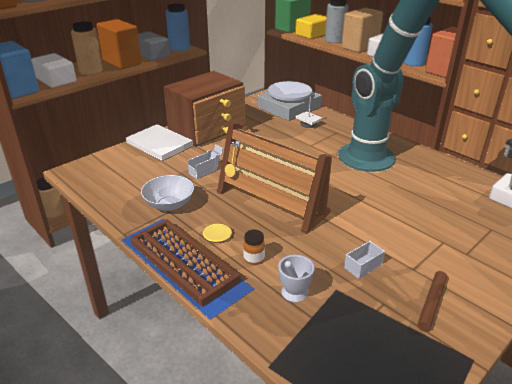

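View pics/top0.png

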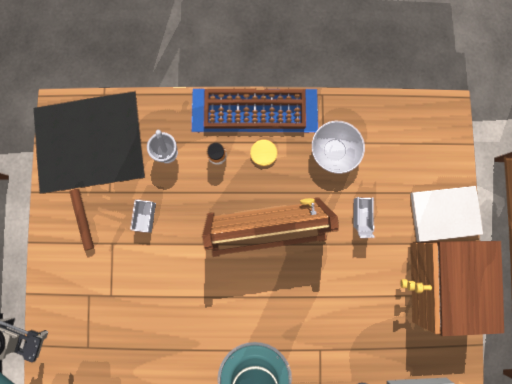

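The scene shows the board in the middle with its ladle on the right in the top view (310,205). There are two bin-like trays, at top (143,215) and (364,217). I'll enlarge both and take their points.

```bash
python3 - <<'E'
from h import *
t=np.load("top0.npz"); s=np.load("scene0.npz"); p=t["p"][...,::-1]; q=s["p"][...,::-1]
a=cv2.resize(p[190:245,115:175],(400,300),interpolation=2); b=cv2.resize(p[190:245,335:395],(400,300),interpolation=2)
c=cv2.resize(q[225:290,330:400],(400,300),interpolation=2); e=cv2.resize(q[135:190,180:250],(400,300),interpolation=2)
cv2.imwrite("pics/crop.png",np.vstack([np.hstack([a,b]),np.hstack([c,e])]))
for nm,f in(("top",t),("scene",s)):
    W=f["W"]; np.set_printoptions(precision=0,suppress=True)
    for r,(x0,x1,y0,y1) in {"L":(330,560,280,480),"R":(330,560,-420,-250)}.items():
        m=(W[...,0]>x0)&(W[...,0]<x1)&(W[...,1]>y0)&(W[...,1]<y1)&(W[...,2]>12)&(W[...,2]<150)
        P=W[m]; print(nm,r,len(P),P.min(0),P.max(0)) if len(P) else print(nm,r,0)
        if len(P):
            hi=P[P[:,2]>30]; rc=cv2.minAreaRect(hi[:,:2].astype(np.float32)); print(rc, "zs pct",np.percentile(P[:,2],[50,90,99]))
            for z in range(30,100,10):
                k=P[(P[:,2]>z)&(P[:,2]<=z+10)]
                if len(k): print(z,len(k),k.min(0)[:2],k.max(0)[:2])
E
```

```text
top L 270 [460. 321.  12.] [560. 474.  57.]
((511.15081787109375, 354.5432434082031), (57.960662841796875, 96.7165298461914), 83.31929016113281) zs pct [40. 52. 55.]
30 59 [464. 321.] [558. 386.]
40 74 [460. 322.] [560. 385.]
50 58 [463. 322.] [560. 385.]
top R 410 [ 443. -370.   12.] [ 560. -320.   80.]
((501.5828857421875, -344.63250732421875), (48.80278396606445, 116.85613250732422), 89.15838623046875) zs pct [48. 64. 79.]
30 65 [ 469. -368.] [ 558. -320.]
40 64 [ 453. -369.] [ 560. -320.]
50 119 [ 449. -370.] [ 559. -321.]
60 38 [ 446. -368.] [ 555. -320.]
70 28 [ 443. -363.] [ 450. -321.]
80 2 [ 443. -364.] [ 443. -324.]
scene L 570 [462. 321.  12.] [560. 390.  52.]
((513.2952270507812, 356.9487609863281), (59.10360336303711, 97.964599609375), 83.79752349853516) zs pct [33. 47. 50.]
30 147 [463. 323.] [560. 390.]
40 176 [462. 324.] [560. 390.]
50 7 [472. 330.] [540. 389.]
scene R 500 [ 446. -374.   12.] [ 560. -312.   77.]
((503.4194641113281, -342.74139404296875), (60.8025016784668, 113.68077850341797), 87.52083587646484) zs pct [42. 59. 76.]
30 100 [ 470. -374.] [ 560. -316.]
40 116 [ 468. -374.] [ 557. -312.]
50 108 [ 450. -372.] [ 557. -315.]
60 28 [ 448. -366.] [ 487. -315.]
70 17 [ 446. -364.] [ 457. -315.]
```

View pics/crop.png

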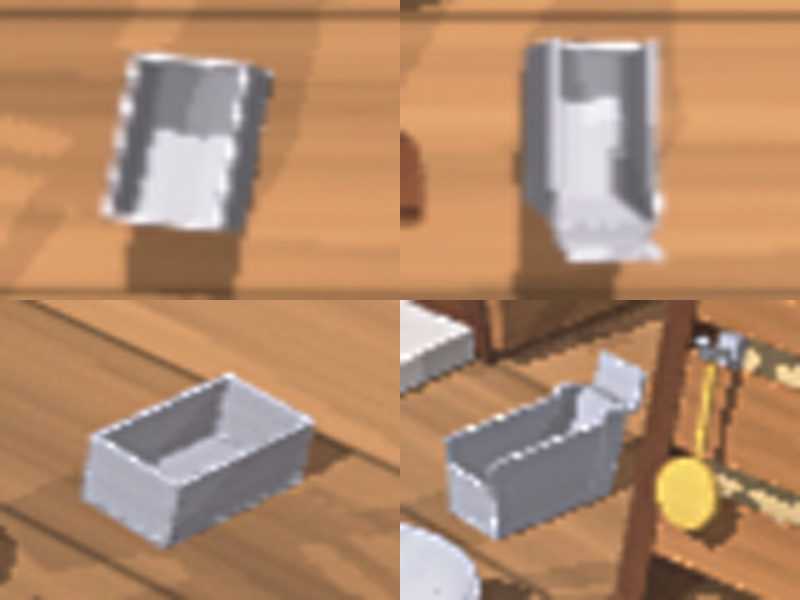

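The bin with the lip is the right-hand one in top (364,217), lip towards the robot. The left one is the plain tray. Next I'll fit the board and the bin pose.

```bash
python3 - <<'E'
from h import *
np.set_printoptions(precision=3,suppress=True)
s=np.load("scene0.npz");t=np.load("top0.npz")
W=s["W"]
m=(W[...,0]>300)&(W[...,0]<560)&(W[...,1]>-230)&(W[...,1]<230)&(W[...,2]>25)&(W[...,2]<260)
P=W[m]; px=s["p"][m]
# RANSAC-ish: slats plane with normal lean 0.3, yaw scanned
best=None
rng=np.random.default_rng(0)
for _ in range(3000):
    a=P[rng.choice(len(P),3,False)]; n=np.cross(a[1]-a[0],a[2]-a[0]); l=np.linalg.norm(n)
    if l<500: continue
    n/=l; n*=np.sign(n[0])
    if abs(n[2]-np.sin(.3))>.12 : continue
    k=(abs((P-a[0])@n)<3).sum()
    if best is None or k>best[0]: best=(k,n,a[0])
k,n,o=best
for _ in range(3):
    i=abs((P-o)@n)<3; o=P[i].mean(0); n=np.linalg.svd(P[i]-o)[2][2]; n*=np.sign(n[0])
print("plane",i.sum(),len(P),n,"lean",np.arcsin(n[2]),"yaw",np.arctan2(n[1],n[0]),o)
yw=np.arctan2(n[1],n[0]); 
ex=-np.array([np.cos(.3)*np.cos(yw),np.cos(.3)*np.sin(yw),np.sin(.3)])
ez=np.array([-np.sin(.3)*np.cos(yw),-np.sin(.3)*np.sin(yw),np.cos(.3)]); ey=np.cross(ez,ex)
for nm,f in(("scene",s),("top",t)):
    V=f["W"]; m=(V[...,0]>300)&(V[...,0]<560)&(V[...,1]>-230)&(V[...,1]<230)&(V[...,2]>25)&(V[...,2]<260); Q=V[m]
    q=(Q-o)@np.array([ex,ey,ez]).T; 
    print(nm,"y range",np.percentile(q[abs(q[:,0])<40][:,1],[1,99]), "med x of face",np.median(q[abs(q[:,0])<6][:,0]))
    c=(abs(q[:,1])<130)
    for z in range(-140,140,5):
        k=c&(q[:,2]>=z)&(q[:,2]<z+5)&(q[:,0]>-50)&(q[:,0]<90)
        if k.sum(): print(z,k.sum(),np.percentile(q[k][:,0],[10,50,90]), np.median(f["p"][m][k],0), "wz %.0f"%Q[k][:,2].mean())
np.savez("board.npz",o=o,ex=ex,ey=ey,ez=ez,yw=yw)
W=t["W"];m=(W[...,0]>420)&(W[...,0]<600)&(W[...,1]>-400)&(W[...,1]<-290)&(W[...,2]>10)&(W[...,2]<150)
P=W[m];print("bin",P.min(0),P.max(0),cv2.minAreaRect(P[:,:2].astype(np.float32)))
W=s["W"];m=(W[...,0]>420)&(W[...,0]<600)&(W[...,1]>-400)&(W[...,1]<-290)&(W[...,2]>10)&(W[...,2]<150)
P=W[m];print("bin",P.min(0),P.max(0),cv2.minAreaRect(P[:,:2].astype(np.float32)))
E
```

```text
plane 3359 6478 [0.945 0.135 0.298] lean 0.30255818804294526 yaw 0.14225678116089313 [506.53  -14.732 134.207]
scene y range [-165.52   196.044] med x of face -0.09133024474364475
-95 40 [-1.861  0.949  2.869] [177.  122.5  79. ] wz 47
-90 99 [-4.056 -0.723  2.092] [205. 140.  89.] wz 51
-85 103 [-4.007 -0.898  2.651] [200. 137.  87.] wz 55
-80 109 [-4.401 -1.187  2.753] [194. 132.  85.] wz 60
-75 107 [-3.958 -0.532  2.937] [191. 129.  83.] wz 65
-70 104 [-4.295 -0.623  3.245] [192.5 131.   84.5] wz 70
-65 104 [-3.963 -0.741  2.685] [192. 131.  84.] wz 75
-60 106 [-4.001 -0.518  2.884] [185. 126.  81.] wz 79
-55 124 [-4.008 -0.052 27.343] [176. 121.  78.] wz 83
-50 203 [-2.728  3.475 27.522] [190. 130.  82.] wz 85
-45 221 [-2.473 20.874 27.53 ] [205. 171. 114.] wz 90
-40 103 [21.457 25.646 29.401] [126. 108.  78.] wz 91
-35 66 [20.314 24.184 27.318] [122.5 100.   72. ] wz 96
-30 2 [-21.415 -19.812 -18.208] [203.  164.5  86.5] wz 114
-25 42 [-2.716  0.136  3.561] [177.5 124.   81.5] wz 114
-20 113 [-3.358  0.006  2.831] [193. 131.  84.] wz 118
-15 104 [-3.716  0.098  3.032] [192. 130.
[... 2811 characters left out ...]
 wz 194
65 40 [1.203 1.878 2.606] [190. 127.  80.] wz 198
70 52 [1.289 1.999 2.746] [191. 128.  82.] wz 203
75 41 [1.275 2.092 2.757] [194. 129.  82.] wz 207
80 52 [1.069 1.87  2.853] [195.5 130.   82.5] wz 212
85 429 [ 2.462 16.596 30.9  ] [151. 100.  69.] wz 214
90 693 [ 4.504 17.606 30.426] [139.  87.  59.] wz 217
95 22 [ 2.915 18.42  28.445] [154.5 110.5  76.5] wz 221
bin [ 443.117 -369.978   10.033] [ 576.019 -319.738   80.477] ((509.7703857421875, -344.46142578125), (49.39039993286133, 133.22706604003906), 89.15489959716797)
bin [ 445.658 -376.144   10.038] [ 577.204 -312.29    77.41 ] ((512.1405639648438, -342.730224609375), (61.671165466308594, 131.03329467773438), 87.43035888671875)
```

The groove's lower edge shows at board z≈36 mm in the fit, world z≈168.6. The bin is centred near (528.5,-344) with yaw about 0. First I turn the tool square and lift it.

{"method": "arm_command", "body": {
  "motion": [
    [[0,0,0],[0,0,-1]],
    [[0,0,0],[0,0,-1]],
    [[0,0,0],[0,0,-1]],
    [[0,0,0],[0,0,-1]],
    [[0,0,0],[0,0,-0.33]],
    [[-1,-0.7,-1],[0,0,0]],
    [[-1,-0.7,-1],[0,0,0]],
    [[-1,-0.7,-1],[0,0,0]]
  ],
  "grip": 1,
  "grip_force": 25
}}

```text
clock: 0.77
tcp_pos: [272.7, 564.2, 293.9]
tcp_rot: [0.001, -3.141, 0.003]
wrist_force: [0.4, -0.2, 1.2]
grip_width: 91.7
grasp_force: 0.0
```

{"method": "arm_command", "body": {
  "motion": [
    [[-1,-0.7,-0.5],[0,0,0]],
    [[-1,-0.7,0],[0,0,0]],
    [[-1,-0.7,0],[0,0,0]],
    [[-1,-0.7,0],[0,0,0]],
    [[-1,-0.7,0],[0,0,0]],
    [[-1,-0.7,0],[0,0,0]],
    [[0,-1,0],[0,0,0]],
    [[0,-1,0],[0,0,0]]
  ]
}}

```text
clock: 1.43
tcp_pos: [454.1, 377.2, 307.6]
tcp_rot: [-0.005, -3.141, 0.002]
wrist_force: [-0.3, 0.3, -0.1]
grip_width: 92.0
grasp_force: 0.0
```

{"method": "arm_command", "body": {
  "motion": [
    [[0,-1,0],[0,0,0]],
    [[0,-1,0],[0,0,0]],
    [[0,-1,0],[0,0,0]],
    [[0,-1,0],[0,0,0]],
    [[0,-1,0],[0,0,0]],
    [[0,-1,0],[0,0,0]],
    [[0,-1,0],[0,0,0]],
    [[0,-1,0],[0,0,0]]
  ]
}}

```text
clock: 2.1
tcp_pos: [452.3, 137.7, 308.7]
tcp_rot: [-0.001, -3.142, -0.0]
wrist_force: [0.2, -0.3, -0.7]
grip_width: 91.8
grasp_force: 0.0
```

{"method": "arm_command", "body": {
  "motion": [
    [[0,-1,0],[0,0,0]],
    [[0,-1,0],[0,0,0]],
    [[0,-1,0],[0,0,0]],
    [[0,-1,0],[0,0,0]],
    [[0,-1,0],[0,0,0]],
    [[0,-1,0],[0,0,0]],
    [[0,-1,0],[0,0,0]],
    [[0,-1,0],[0,0,0]]
  ]
}}

```text
clock: 2.77
tcp_pos: [452.3, -102.1, 308.8]
tcp_rot: [0.001, 3.141, 0.001]
wrist_force: [-0.4, 0.8, 0.4]
grip_width: 91.8
grasp_force: 0.0
```

{"method": "arm_command", "body": {
  "motion": [
    [[-0.42,-1,0],[0,0,0]],
    [[-0.42,-1,0],[0,0,0]],
    [[-0.42,-1,0],[0,0,0]],
    [[-0.42,-1,0],[0,0,0]],
    [[-0.42,-1,0],[0,0,0]],
    [[-0.42,-1,0],[0,0,0]],
    [[-0.42,-1,0],[0,0,0]],
    [[-0.42,-1,0],[0,0,0]]
  ]
}}

```text
clock: 3.43
tcp_pos: [554.1, -341.9, 308.4]
tcp_rot: [-0.0, -3.141, -0.001]
wrist_force: [0.2, 0.5, -0.1]
grip_width: 91.8
grasp_force: 0.0
```

{"method": "arm_command", "body": {
  "motion": [
    [[0,0,1],[0,0,0]],
    [[0,0,1],[0,0,0]],
    [[0,0,1],[0,0,0]],
    [[0,0,1],[0,0,0]],
    [[0,0,0],[0,0,0]],
    [[0,0,0],[0,0,0]],
    [[0,0,0],[0,0,0]]
  ]
}}

```text
clock: 4.02
tcp_pos: [554.4, -341.4, 190.5]
tcp_rot: [-0.0, 3.14, -0.002]
wrist_force: [-0.2, 0.0, -0.2]
grip_width: 91.8
grasp_force: 0.0
```

```bash
python3 - <<'E'
from h import *
np.set_printoptions(precision=1,suppress=True)
print(sense()["tcp_pos"],sense()["joints"])
p,d,c=grab("wrist"); cv2.imwrite("pics/w1.png",p[...,::-1]); W=cloud(d,c)
m=(W[...,0]>420)&(W[...,0]<620)&(W[...,1]>-400)&(W[...,1]<-290)&(W[...,2]>8)&(W[...,2]<110)
P=W[m];print(len(P),P.min(0),P.max(0),cv2.minAreaRect(P[:,:2].astype(np.float32)))
for z in range(10,100,10):
    k=P[(P[:,2]>z)&(P[:,2]<=z+10)]
    if len(k):print(z,len(k),k.min(0)[:2],k.max(0)[:2])
w=P[(P[:,2]>45)&(P[:,2]<60)&(P[:,0]>495)]
for s in(w[:,1]>-344,w[:,1]<-344):
    q=w[s]
    if len(q)>10: print(len(q),q.mean(0),np.polyfit(q[:,0],q[:,1],1)[0]*1000)
E
```

```text
[ 554.4 -341.4  190.5] [ 0.1  0.5  0.5  1.7 -0.3  1.   2.3]
2593 [ 444.7 -371.3    8. ] [ 571.1 -319.6   80.8] ((508.11846923828125, -345.76434326171875), (50.202598571777344, 126.09544372558594), 88.40910339355469)
10 189 [ 478.4 -369.4] [ 568.8 -323.3]
20 257 [ 474.8 -369.1] [ 568.8 -322.8]
30 306 [ 471.4 -369.4] [ 571.1 -322.7]
40 194 [ 468.3 -367.8] [ 565.8 -322.8]
50 1061 [ 453.  -371.3] [ 571.  -319.6]
60 248 [ 449.8 -369.8] [ 484.4 -319.7]
70 286 [ 444.7 -366.1] [ 451.  -322.1]
80 2 [ 446.9 -330.5] [ 447.9 -329.5]
203 [ 531.8 -323.2   56. ] -29.977698630433828
189 [ 531.8 -369.4   55.9] -24.89676315705115
```

View pics/w1.png

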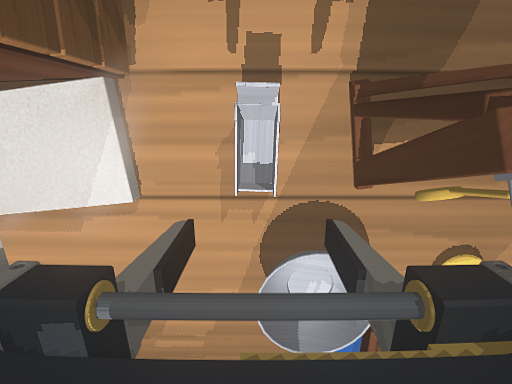

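The bin is at pixels (235-280, 82-195), 126 mm long as expected. Its origin is ≈(526,-346.3), yaw -1.6°. Descending to grasp.

{"method": "arm_command", "body": {
  "motion": [
    [[0.11,-0.18,1],[0,0,0.4]],
    [[0,0,1],[0,0,0]],
    [[0,0,1],[0,0,0]],
    [[0,0,1],[0,0,0]],
    [[0,0,1],[0,0,0]],
    [[0,0,0.5],[0,0,0]],
    [[0,0,0.25],[0,0,0]],
    [[0,0,0],[0,0,0]]
  ]
}}

```text
clock: 4.73
tcp_pos: [550.6, -346.2, 16.3]
tcp_rot: [-0.043, -3.141, -0.0]
wrist_force: [-0.2, -0.5, 0.7]
grip_width: 91.9
grasp_force: 0.0
```

{"method": "arm_command", "body": {
  "motion": [
    [[0,0,0],[0,0,0]],
    [[0,0,0],[0,0,0]],
    [[0,0,0],[0,0,0]],
    [[0,0,0],[0,0,0]],
    [[0,0,0],[0,0,0]],
    [[0,0,0],[0,0,0]],
    [[0,0,0],[0,0,0]],
    [[0,0,0],[0,0,0]]
  ],
  "grip": -1,
  "grip_force": 25
}}

```text
clock: 5.4
tcp_pos: [550.6, -346.2, 16.7]
tcp_rot: [0.043, 3.141, -0.0]
wrist_force: [0.3, 1.0, 2.6]
grip_width: 49.8
grasp_force: 25.0
```

Gripped at width 49.8 mm. Next I lift it clear and plan the lip's clearance path in the board's side plane.

{"method": "arm_command", "body": {
  "motion": [
    [[0,0,-0.5],[0,0,0]],
    [[0,0,-1],[0,0,0]],
    [[0,0,-1],[0,0,0]],
    [[0,0,-1],[0,0,0]],
    [[0,0,-1],[0,0,0]],
    [[0,0,-1],[0,0,0]],
    [[0,0,-1],[0,0,0]],
    [[0,0,-1],[0,0,0]]
  ]
}}

```text
clock: 6.07
tcp_pos: [549.7, -345.9, 243.4]
tcp_rot: [-0.044, -3.141, -0.0]
wrist_force: [0.9, 0.2, -2.1]
grip_width: 49.6
grasp_force: 25.0
```

```bash
cat > plan.py <<'E'
import numpy as np, heapq
def pts(r,s=1.0):
    a,b,c,d=r; w=np.linspace(a,b,int((b-a)/s)+2); v=np.linspace(c,d,int((d-c)/s)+2)
    return np.vstack([np.c_[w,0*w+c],np.c_[w,0*w+d],np.c_[0*v+a,v],np.c_[0*v+b,v]])
B=[(-3,0,0,60),(0,12,56,60),(8,12,56,84)]          # bin in (w,v) from the heel
S=[(0,6,20,50),(0,6,-60,0),(26,40,-60,60),(6,26,-60,-18),(6,26,38,60)]  # board in (x,z) from groove edge
def sdf(P,r):
    dx=np.maximum(r[0]-P[...,0],P[...,0]-r[1]); dz=np.maximum(r[2]-P[...,1],P[...,1]-r[3])
    return np.where((dx<0)&(dz<0),np.maximum(dx,dz),np.hypot(np.maximum(dx,0),np.maximum(dz,0)))
BP=np.vstack([pts(r) for r in B]); SP=np.vstack([pts(r) for r in S[:2]])
BP=BP[BP[:,1]>20]
R=lambda t:np.array([[np.cos(t),-np.sin(t)],[np.sin(t),np.cos(t)]])  # (w,v)->... w=(c,-s), v=(s,c)
def M(t): return np.array([[np.cos(t),np.sin(t)],[-np.sin(t),np.cos(t)]])  # columns w,v in (x,z)
REF=np.array([6,56.])
def clr(t,p):   # p: position of REF in board; t tilt
    Q=(BP-REF)@M(t).T+p
    c=min(sdf(Q,r).min() for r in S)
    L=(SP-p)@M(t)+REF
    return min(c,min(sdf(L,r).min() for r in B))
if __name__=="__main__":
    T=np.arange(0,1.001,.05); X=np.arange(-36,14,1.); Z=np.arange(-24,24,1.)
    C=np.array([[[clr(t,np.array([x,z])) for z in Z] for x in X] for t in T])
    np.save("C.npy",C)
    g=(0,int(np.where(X==5)[0][0]),int(np.where(Z==1)[0][0])); print("goal clr",C[g])
    # Dijkstra with cost penalising low clearance
    D={};pr={};h=[(0,g)];D[g]=0
    while h:
        d,n=heapq.heappop(h)
        if d>D[n]:continue
        if abs(T[n[0]]-.8)<.01 and X[n[1]]<=-30: break
        for a in(-1,0,1):
            for b in(-1,0,1):
                for c in(-1,0,1):
                    m=(n[0]+a,n[1]+b,n[2]+c)
                    if not(0<=m[0]<len(T) and 0<=m[1]<len(X) and 0<=m[2]<len(Z)) or C[m]<.3: continue
                    e=d+np.sqrt(a*a+b*b+c*c)*(.1+1/min(C[m],4)**2) if m!=n else 1e9
                    if e<D.get(m,1e18): D[m]=e;pr[m]=n;heapq.heappush(h,(e,m))
    while True:
        t=T[n[0]];p=np.array([X[n[1]],Z[n[2]]]); tip=p+M(t)@(np.array([10,84])-REF); heel=p-M(t)@REF
        print("t %.2f ref %s clr %.1f tip %s heel %s"%(t,p,C[n],tip.round(1),heel.round(1)))
        if n==g:break
        n=pr[n]
E
python3 plan.py
```

```text
goal clr 1.0
t 0.80 ref [-30.   1.] clr 6.9 tip [-7.1 17.6] heel [-74.4 -33.7]
t 0.85 ref [-29.   1.] clr 6.3 tip [-5.3 16.5] heel [-75.  -31.5]
t 0.90 ref [-28.   1.] clr 5.7 tip [-3.6 15.3] heel [-75.6 -29.1]
t 0.95 ref [-27.   1.] clr 5.3 tip [-1.9 14. ] heel [-76.  -26.7]
t 0.95 ref [-26.   1.] clr 4.8 tip [-0.9 14. ] heel [-75.  -26.7]
t 0.95 ref [-25.   1.] clr 4.5 tip [ 0.1 14. ] heel [-74.  -26.7]
t 0.95 ref [-24.   1.] clr 4.3 tip [ 1.1 14. ] heel [-73.  -26.7]
t 0.95 ref [-23.   1.] clr 4.3 tip [ 2.1 14. ] heel [-72.  -26.7]
t 0.95 ref [-22.   1.] clr 4.3 tip [ 3.1 14. ] heel [-71.  -26.7]
t 0.95 ref [-21.   1.] clr 4.3 tip [ 4.1 14. ] heel [-70.  -26.7]
t 0.95 ref [-20.   1.] clr 4.3 tip [ 5.1 14. ] heel [-69.  -26.7]
t 0.95 ref [-19.   1.] clr 4.3 tip [ 6.1 14. ] heel [-68.  -26.7]
t 0.95 ref [-18.   1.] clr 4.3 tip [ 7.1 14. ] heel [-67.  -26.7]
t 0.95 ref [-17.   1.] clr 4.4 tip [ 8.1 14. ] heel [-66.  -26.7]
t 0.95 ref [-16.   1.] clr 4.1 tip [ 9.1 14. ] heel [-65.  -26.7]
t 0.95 ref [-15.   2.] clr 4.4 tip [10.1 15. ] heel [-64.  -25.7]
t 0.95 ref [-14.   3.] clr 4.2 
[... 976 characters left out ...]
.8] heel [-33.4 -36.6]
t 0.50 ref [2. 7.] clr 4.3 tip [18.9 29.7] heel [-30.1 -39.3]
t 0.45 ref [3. 6.] clr 4.1 tip [18.8 29.5] heel [-26.8 -41.8]
t 0.40 ref [3. 6.] clr 4.4 tip [17.6 30.2] heel [-24.3 -43.2]
t 0.35 ref [3. 6.] clr 4.0 tip [16.4 30.9] heel [-21.8 -44.5]
t 0.30 ref [4. 5.] clr 3.7 tip [16.1 30.6] heel [-18.3 -46.7]
t 0.25 ref [4. 5.] clr 3.4 tip [14.8 31.1] heel [-15.7 -47.8]
t 0.20 ref [4. 4.] clr 2.9 tip [13.5 30.6] heel [-13.  -49.7]
t 0.15 ref [4. 3.] clr 2.5 tip [12.1 30.1] heel [-10.3 -51.5]
t 0.10 ref [4. 2.] clr 1.8 tip [10.8 29.5] heel [ -7.6 -53.1]
t 0.05 ref [5. 2.] clr 1.1 tip [10.4 29.8] heel [ -3.8 -53.6]
t 0.00 ref [5. 1.] clr 1.0 tip [ 9. 29.] heel [ -1. -55.]
```

```bash
cat > tp.py <<'E'
from h import *
from scipy.spatial.transform import Rotation as Ro
b=np.load("board.npz"); ex,ey,ez,yw=b["ex"],b["ey"],b["ez"],float(b["yw"])
YB=-35; G=b["o"]+36*ez+1*ex+YB*ey
R0=np.diag([-1.,1,-1]); REFT=np.array([91.9,0,-35.])
def pose(t,px,pz,G=G,ref=REFT):
    R=Ro.from_euler("z",yw).as_matrix()@Ro.from_euler("y",-t).as_matrix()@R0
    return R,G+px*ex+pz*ez-R@ref
def cur():
    s=sense(); return Ro.from_rotvec(s["tcp_rot"]).as_matrix(),np.array(s["tcp_pos"])
def units(A,Bp):
    return (A[0].T@(Bp[1]-A[1])/30).round(3), (np.degrees(Ro.from_matrix(A[0].T@Bp[0]).as_rotvec())/4).round(3)
def where(ref=REFT):
    R,p=cur(); q=p+R@ref-G; x=-R[:,0]
    return "tilt %.3f yaw-err %.3f ref x %.1f y %.1f z %.1f"%(np.arctan2(-R[0,2]*-1*np.cos(yw)+R[1,2]*np.sin(yw),-R[2,2]),np.arctan2(R[1,1],R[0,1])-np.pi/2-yw,q@ex,q@ey,q@ez)
E
python3 - <<'E'
from tp import *
np.set_printoptions(precision=3,suppress=True)
R,p=cur(); c=imaging.get_calibration("wrist"); cc=-np.array(c["R"]).T@np.array(c["t"]); print("cam in tool",R.T@(cc-p)); print("G",G, where())
for a in((.95,-60,1),(.95,-30,1),(.95,-7,7),(.5,2,7),(0,5,1)): q=pose(*a); print(a,q[1],units((R,p),q))
E
```

```text
cam in tool [  79.362   -0.207 -170.706]
G [490.091  18.271 168.303] tilt -0.000 yaw-err -0.170 ref x 46.9 y 353.3 z 129.8
(0.95, -60, 1) [627.638  37.971 241.384] (array([-2.237, 12.863,  0.071]), array([ -1.156, -13.575,  -2.256]))
(0.95, -30, 1) [599.267  33.908 232.518] (array([-1.296, 12.701,  0.367]), array([ -1.156, -13.575,  -2.256]))
(0.95, -7, 7) [575.761  30.541 231.453] (array([-0.516, 12.567,  0.402]), array([ -1.156, -13.575,  -2.256]))
(0.5, 2, 7) [582.597  31.52  187.743] (array([-0.743, 12.605,  1.859]), array([-0.606, -7.146, -2.39 ]))
(0, 5, 1) [576.041  30.581 132.781] (array([-0.525, 12.567,  3.691]), array([ 0.004, -0.001, -2.44 ]))
```

{"method": "arm_command", "body": {
  "motion": [
    [[0,0,-0.5],[0,0,-0.8]],
    [[0,0,-0.5],[0,0,-0.8]],
    [[0,0,-0.5],[0,0,-0.84]],
    [[-0.9,0,-0.5],[0,0,0]],
    [[-0.9,0,0],[0,0,0]],
    [[-0.9,0,0],[0,0,0]],
    [[-0.9,0,0],[0,0,0]],
    [[-0.9,0,0],[0,0,0]]
  ]
}}

```text
clock: 6.73
tcp_pos: [684.6, -326.3, 301.9]
tcp_rot: [0.224, -3.133, -0.001]
wrist_force: [-0.2, -1.1, -2.7]
grip_width: 49.7
grasp_force: 25.0
```

{"method": "arm_command", "body": {
  "motion": [
    [[0,1,0],[0,0,0]],
    [[0,1,0],[0,0,0]],
    [[0,1,0],[0,0,0]],
    [[0,1,0],[0,0,0]],
    [[0,1,0],[0,0,0]],
    [[0,1,0],[0,0,0]],
    [[0,1,0],[0,0,0]],
    [[0,1,0],[0,0,0]]
  ]
}}

```text
clock: 7.4
tcp_pos: [648.8, -88.0, 301.8]
tcp_rot: [0.223, -3.133, -0.0]
wrist_force: [0.9, 0.4, -1.9]
grip_width: 49.6
grasp_force: 25.0
```

{"method": "arm_command", "body": {
  "motion": [
    [[0,1,0],[0,0,0]],
    [[0,1,0],[0,0,0]],
    [[0,1,0],[0,0,0]],
    [[0,1,0],[0,0,0]],
    [[0,0.3,0],[0,0,0]],
    [[0,0,0],[0,-1,0]],
    [[0,0,0],[0,-1,0]],
    [[0,0,0],[0,-1,0]]
  ]
}}

```text
clock: 8.07
tcp_pos: [631.3, 37.9, 301.6]
tcp_rot: [-0.209, 2.922, 0.021]
wrist_force: [-0.5, -0.5, -2.3]
grip_width: 50.0
grasp_force: 25.0
```

{"method": "arm_command", "body": {
  "motion": [
    [[0,0,0],[0,-1,0]],
    [[0,0,0],[0,-1,0]],
    [[0,0,0],[0,-1,0]],
    [[0,0,0],[0,-1,0]],
    [[0,0,0],[0,-1,0]],
    [[0,0,0],[0,-1,0]],
    [[0,0,0],[0,-1,0]],
    [[0,0,0],[0,-1,0]]
  ]
}}

```text
clock: 8.73
tcp_pos: [630.6, 37.4, 301.8]
tcp_rot: [-0.168, 2.366, 0.068]
wrist_force: [0.1, 1.0, -3.0]
grip_width: 50.3
grasp_force: 25.0
```

```bash
python3 - <<'E'
from tp import *
s=sense();print(s["joints"].round(2),s["tcp_pos"],s["wrist_force"]); print(where()); print(units(cur(),pose(.95,-60,1)))
E
```

```text
[-0.47  0.03  0.39  2.19 -0.34  0.15  1.94] [630.62849219  37.36056864 301.77998747] [ 0.10539227  1.00509952 -2.96372307]
tilt 0.771 yaw-err -0.000 ref x -77.2 y 1.0 z 75.1
(array([1.471, 0.035, 1.378]), array([-7.00e-03, -2.57e+00, -2.00e-03]))
```

Joint 6 is at its lower limit (0.15) at tilt 0.77. I'll set the bin down in free space and regrip it with the tool tilted the other way by about 0.55 rad, which leaves joint range for the full tilt. First, a check for free counter.

```bash
python3 - <<'E'
from tp import *
W=np.load("top0.npz")["W"]; P=W.reshape(-1,3); P=P[(P[:,2]>6)&(P[:,2]<400)]
for x in range(520,800,20):
    print(x," ".join("%3d"%(P[(P[:,0]>=x)&(P[:,0]<x+20)&(P[:,1]>=y)&(P[:,1]<y+20)][:,2].max(initial=0)) for y in range(-300,320,20)))
p,d,c=grab("top"); cv2.imwrite("pics/t2.png",p[...,::-1])
E
```

```text
520   7   0   0   0 170 166 201 205 134 129 117  99  98  87  87  77  67  52   6   6   0  16  20   6   7   7   6   6   0   8   0
540   7   6   6   7  97  98 126 133 123  62  57   0   0   7   6   6   7   6   0   7   8   6   6   6   6   0   8   0   0   7   0
560   0   6   0   7  41  41  98  89   0   7   0   7   6   8   0   7   9   9   6   7   0   8   6   0   6   0   8   7   9   6   7
580   0   0   0   8  11   0   0   0   6   6   8   6   6   0   7   0   7   7   6   0   6   0   0   9   6   7   0   6   7   0   6
600   0   0   6   7   8   0   7   6   0   0   6   0   7   6   0   9  10   6   0   7   0   8   0   6   8   7   7   0   0   6   6
620   0   0   6   6   6   7   6   6   8   7   0   0   6   6   6   6   7   6   0   6   7   6   6   0   0   8   6   6   0   6   6
640  65  64  64  62   6   8   0   7   0   6   0   0   0   0   0   0   7   0   6   9   7   9   6   6   0   7   0   6   6   7   8
660  48  38  37  52  65  60   6   0   7   7   0   0  16  19  19   9   8   0   6   0   0   7   6   0   6   0   6   7  89  94   0
680  26  15  16  29  52  64   0   0   8   0   6  15  18  16  17  17   0   0   6  65  94  90  85   0   6   6   0  94  95  97  98
700  16  11  13  19  36  64   6   6   0   6   6  22  19  14  18  19   6   0   8  88  90  91  87   7   0   6   6  96  33  54  77
720  12   9  13  14  28  65   0   0   7   6   6  16  19  19  17  19   6   0   6  59  95  88  86   6   6   7   0  93  61 102  51
740  14  11  11  17  34  65   6   6   6   7   7  14  18  20  21  21   0   0   7   0   0   0   6   7   7   6   0  95  93 134 125
760  22  21  20  31  50  63   7   6   6   7   7   7   6  13   8   9   8   0   0   0   7   6   7  11   6   6   7   7  93 133  90
780  59  35  47  57  63  65   6   0  11   9   8  10   9   8   7   7   8   6   8   7   8  10   8   8   7   7   0   6   6   0   0
```

{"method": "arm_command", "body": {
  "motion": [
    [[0,0,0],[0,1,0]],
    [[0,0,0],[0,1,0]],
    [[0,0,0],[0,1,0]],
    [[0,0,0],[0,1,0]],
    [[0,0,0],[0,1,0]],
    [[0,0,0],[0,1,0]],
    [[0,0,0],[0,1,0]],
    [[0,0,0],[0,1,0]]
  ]
}}

```text
clock: 9.45
tcp_pos: [631.3, 37.1, 302.5]
tcp_rot: [-0.207, 2.929, 0.019]
wrist_force: [0.5, -0.4, -1.7]
grip_width: 50.0
grasp_force: 25.0
```

{"method": "arm_command", "body": {
  "motion": [
    [[0,0,0],[0,1,0]],
    [[0,0,0],[0,1,0]],
    [[0,0,0],[0,1,0]],
    [[0,0,0],[0,0,0]]
  ]
}}

```text
clock: 9.78
tcp_pos: [633.2, 37.9, 301.1]
tcp_rot: [0.222, -3.131, 0.006]
wrist_force: [0.8, -0.0, -2.2]
grip_width: 49.8
grasp_force: 25.0
```

The plot shows free counter left of the board around (560,205). I'll set the bin down there.

{"method": "arm_command", "body": {
  "motion": [
    [[0.14,0.96,0],[0,0,0]],
    [[0.14,0.96,0],[0,0,0]],
    [[0.14,0.96,0],[0,0,0]],
    [[0.14,0.96,0],[0,0,0]],
    [[0.14,0.96,0],[0,0,0]],
    [[0.14,0.96,0],[0,0,0]],
    [[0,0,1],[0,0,0]],
    [[0,0,1],[0,0,0]]
  ]
}}

```text
clock: 10.45
tcp_pos: [582.2, 208.2, 242.9]
tcp_rot: [-0.229, 3.128, 0.002]
wrist_force: [0.4, -0.4, -2.0]
grip_width: 50.0
grasp_force: 25.0
```

{"method": "arm_command", "body": {
  "motion": [
    [[0,0,1],[0,0,0]],
    [[0,0,1],[0,0,0]],
    [[0,0,1],[0,0,0]],
    [[0,0,1],[0,0,0]],
    [[0,0,1],[0,0,0]],
    [[0,0,1],[0,0,0]],
    [[0,0,0.7],[0,0,0]],
    [[0,0,0.4],[0,0,0]]
  ]
}}

```text
clock: 11.12
tcp_pos: [580.4, 204.5, 26.2]
tcp_rot: [0.223, -3.131, 0.004]
wrist_force: [-0.4, -0.1, -1.9]
grip_width: 49.5
grasp_force: 25.0
```

```bash
python3 - <<'E'
from tp import *
s=sense();print(s["joints"].round(2),s["tcp_pos"].round(1),s["wrist_force"].round(1),s["torque"].round(2))
E
```

```text
[-0.63  0.67  0.31  1.82 -0.3   0.71  1.56] [580.4 204.5  26.2] [-0.4 -0.1 -1.9] [ 0.06 -0.04  0.03]
```

{"method": "arm_command", "body": {
  "motion": [
    [[0,0,0.1],[0,0,0]],
    [[0,0,0.1],[0,0,0]],
    [[0,0,0.08],[0,0,0]],
    [[0,0,0],[0,0,0]]
  ]
}}

```text
clock: 11.45
tcp_pos: [582.8, 206.0, 21.1]
tcp_rot: [-0.224, 3.131, 0.001]
wrist_force: [-0.3, -0.1, -1.5]
grip_width: 49.6
grasp_force: 25.0
```

{"method": "arm_command", "body": {
  "motion": [
    [[0,0,0],[0,0,0]],
    [[0,0,0],[0,0,0]],
    [[0,0,0],[0,0,0]],
    [[0,0,0],[0,0,0]],
    [[0,0,0],[0,0,0]],
    [[0,0,0],[0,0,0]],
    [[0,0,0],[0,0,0]],
    [[0,0,0],[0,0,0]]
  ],
  "grip": 1
}}

```text
clock: 12.12
tcp_pos: [581.9, 205.8, 19.9]
tcp_rot: [0.224, -3.134, 0.0]
wrist_force: [-0.1, -0.6, -0.1]
grip_width: 92.4
grasp_force: 0.0
```

{"method": "arm_command", "body": {
  "motion": [
    [[0.044,0,0],[0,1,0]],
    [[0.044,0,0],[0,1,0]],
    [[0.044,0,0],[0,1,0]],
    [[0.044,0,0],[0,1,0]],
    [[0.044,0,0],[0,1,0]],
    [[0.044,0,0],[0,1,0]],
    [[0.044,0,0],[0,1,0]],
    [[0.044,0,0],[0,1,0]]
  ]
}}

```text
clock: 12.78
tcp_pos: [572.1, 204.4, 22.7]
tcp_rot: [0.184, -2.575, 0.053]
wrist_force: [0.7, 1.0, 0.4]
grip_width: 92.0
grasp_force: 0.0
```

```bash
python3 - <<'E'
from tp import *
s=sense();print(s["joints"].round(2),s["tcp_pos"].round(1),s["tcp_rot"],s["wrist_force"].round(1)); print(where())
p,d,c=grab("wrist"); cv2.imwrite("pics/w2.png",p[...,::-1]); W=cloud(d,c)
np.set_printoptions(precision=1,suppress=True)
M=Ro.from_euler("z",-yw).as_matrix(); o=np.array([556,201,0]); V=(W-o)@M.T
m=(abs(V[...,0])<130)&(abs(V[...,1])<50)&(V[...,2]>4)&(V[...,2]<110); P=V[m]
for z in range(0,100,10):
    k=P[(P[:,2]>z)&(P[:,2]<=z+10)]
    if len(k):print(z,len(k),np.percentile(k,1,axis=0)[:2],np.percentile(k,99,axis=0)[:2])
E
```

```text
[-0.51  0.96  0.28  1.35 -0.3   1.43  1.57] [572.1 204.4  22.7] [ 0.18427256 -2.57465755  0.05302043] [0.7 1.  0.4]
tilt -0.561 yaw-err 0.001 ref x -26.4 y -172.6 z -78.4
0 619 [-124.4  -48.2] [41.8 22.5]
10 1508 [-128.2  -49.7] [44.7 22.5]
20 1405 [-76.5 -49.2] [42.5 46.7]
30 2155 [-79. -49.] [47.2 48.1]
40 2093 [-81.4 -49.2] [45.1 48.2]
50 4687 [-79.3 -48.8] [48.1 47.3]
60 2040 [-90.1 -49.6] [52.6 49. ]
70 2425 [-92.4 -49.8] [64.5 49.8]
80 940 [-98.1 -50. ] [74. 50.]
90 1103 [-100.9  -50. ] [74.9 50. ]
```

View pics/w2.png

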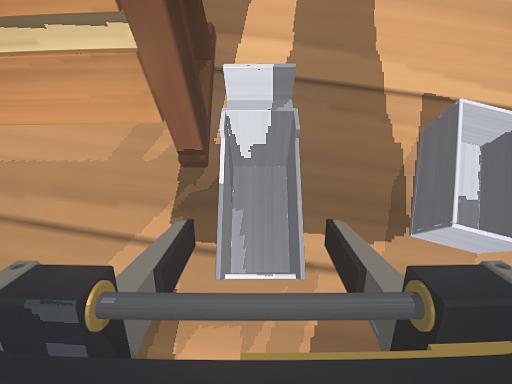

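The bin stands upright between the open fingers, front at row 277 and lip at row 65. I'll close on it and measure its longitudinal position.

{"method": "arm_command", "body": {
  "motion": [
    [[0,0,0],[0,0,0]],
    [[0,0,0],[0,0,0]],
    [[0,0,0],[0,0,0]],
    [[0,0,0],[0,0,0]],
    [[0,0,0],[0,0,0]],
    [[0,0,0],[0,0,0]],
    [[0,0,0],[0,0,0]],
    [[0,0,0],[0,0,0]]
  ],
  "grip": -1,
  "grip_force": 30
}}

```text
clock: 13.5
tcp_pos: [571.9, 204.6, 23.0]
tcp_rot: [0.185, -2.578, 0.053]
wrist_force: [0.2, -0.0, 1.9]
grip_width: 49.7
grasp_force: 30.0
```

```bash
python3 - <<'E'
from tp import *
np.set_printoptions(precision=1,suppress=True)
s=sense();print(s["tcp_pos"].round(1),s["tcp_rot"],s["wrist_force"].round(1)); print(where())
p,d,c=grab("wrist"); W=cloud(d,c)
M=Ro.from_euler("z",-yw).as_matrix(); o=np.array(s["tcp_pos"]); o[2]=0; V=(W-o)@M.T
m=(abs(V[...,1])<27)&(V[...,2]>4)&(V[...,2]<90)&(V[...,0]>-130)&(V[...,0]<60); P=V[m]
for z in range(0,90,5):
    k=P[(P[:,2]>z)&(P[:,2]<=z+5)]
    if len(k):print(z,len(k),np.percentile(k,1,axis=0)[:2],np.percentile(k,99,axis=0)[:2])
E
```

```text
[571.9 204.6  23. ] [ 0.2 -2.6  0.1] [ 0.2 -0.   1.9]
tilt -0.558 yaw-err 0.001 ref x -26.1 y -172.8 z -78.1
0 1560 [-57.  -22.2] [27.  21.4]
5 481 [-59.  -22.6] [28.3 21.8]
10 449 [-60.6 -22.6] [28.3 21.9]
15 424 [-62.4 -22.7] [26.8 21.9]
20 466 [-64.1 -22.7] [26.6 21.9]
25 501 [-65.5 -22.7] [26.5 21.9]
30 573 [-66.9 -22.7] [30.7 21.9]
35 915 [-68.7 -22.7] [31.2 21.9]
40 636 [-70.3 -22.7] [28.4 21.9]
45 714 [-71.9 -22.7] [28.9 22. ]
50 784 [-73.5 -25.8] [28.8 25.9]
55 3200 [-86.4 -25.4] [29.8 24.9]
60 810 [-88.3 -26. ] [35.1 25.9]
65 649 [-89.3 -26.3] [35.3 26.4]
70 716 [-91.2 -26.4] [34.8 26.3]
75 941 [-95.  -26.8] [34.9 26.7]
80 102 [ 23.3 -27. ] [29.5 26.8]
```

```bash
python3 - <<'E'
s=open("tp.py").read()
s=s.replace("REFT=np.array([91.9,0,-35.])","PHI=.558; REFT=(Ro.from_euler('y',PHI).as_matrix()@R0).T@np.array([-81.4,0,28.7])")
s=s.replace('from_euler("y",-t).as','from_euler("y",PHI-t).as').replace('"tilt %.3f yaw-err %.3f ref x %.1f y %.1f z %.1f"%(','"tilt %.3f yaw-err %.3f ref x %.1f y %.1f z %.1f"%(PHI+')
open("tp.py","w").write(s)
E
python3 - <<'E'
from tp import *
np.set_printoptions(precision=3,suppress=True)
print(where())
for a in((0.,-60,1),(.95,-60,1),(.95,-30,1),(.95,-7,7),(.5,2,7),(0,5,1)): q=pose(*a); print(a,q[1],units(cur(),q))
E
```

```text
tilt -0.000 yaw-err 0.001 ref x 9.6 y -172.7 z -119.0
(0.0, -60, 1) [627.117  37.896 158.29 ] (array([ 1.516, -5.759, -4.371]), array([-0.001, -0.004,  0.01 ]))
(0.95, -60, 1) [616.519  36.378 236.507] (array([ 3.2  , -5.758, -6.394]), array([  0.004, -13.612,   0.01 ]))
(0.95, -30, 1) [588.149  32.315 227.642] (array([ 3.854, -5.758, -5.637]), array([  0.004, -13.612,   0.01 ]))
(0.95, -7, 7) [564.643  28.948 226.577] (array([ 4.506, -5.757, -5.187]), array([  0.004, -13.612,   0.01 ]))
(0.5, 2, 7) [570.486  29.785 188.238] (array([ 3.662, -5.758, -4.208]), array([ 0.002, -7.166,  0.011]))
(0, 5, 1) [565.647  29.092 139.081] (array([ 2.933, -5.758, -2.732]), array([-0.001, -0.004,  0.01 ]))
```

{"method": "arm_command", "body": {
  "motion": [
    [[0.53,0,-0.85],[0,0,0]],
    [[0.53,0,-0.85],[0,0,0]],
    [[0.53,0,-0.85],[0,0,0]],
    [[0.53,0,-0.85],[0,0,0]],
    [[0.53,0,-0.85],[0,0,0]],
    [[0.53,0,-0.85],[0,0,0]],
    [[0.53,0,-0.85],[0,0,0]],
    [[0.53,0,-0.85],[0,0,0]]
  ]
}}

```text
clock: 14.22
tcp_pos: [572.1, 204.3, 263.8]
tcp_rot: [0.184, -2.578, 0.053]
wrist_force: [1.0, -0.1, -2.0]
grip_width: 49.8
grasp_force: 30.0
```

{"method": "arm_command", "body": {
  "motion": [
    [[0,0,0],[0,-1,0]],
    [[0,0,0],[0,-1,0]],
    [[0,0,0],[0,-1,0]],
    [[0,0,0],[0,-1,0]],
    [[0,0,0],[0,-1,0]],
    [[0,0,0],[0,-1,0]],
    [[0,0,0],[0,-1,0]],
    [[0,0,0],[0,-1,0]]
  ]
}}

```text
clock: 14.88
tcp_pos: [571.9, 204.3, 262.8]
tcp_rot: [-0.224, 3.13, 0.001]
wrist_force: [-0.1, -0.4, -1.5]
grip_width: 49.7
grasp_force: 30.0
```

{"method": "arm_command", "body": {
  "motion": [
    [[0,0,0],[0,-1,0]],
    [[0,0,0],[0,-1,0]],
    [[0,0,0],[0,-1,0]],
    [[0,0,0],[0,-1,0]],
    [[0,0,0],[0,-1,0]],
    [[0,0,0],[0,-0.6,0]],
    [[0,0,0],[0,0,0]],
    [[0,0,0],[0,0,0]]
  ]
}}

```text
clock: 15.55
tcp_pos: [571.3, 204.4, 262.6]
tcp_rot: [-0.197, 2.746, 0.039]
wrist_force: [-0.6, 0.4, -2.1]
grip_width: 50.1
grasp_force: 30.0
```

```bash
python3 - <<'E'
from tp import *
np.set_printoptions(precision=3,suppress=True)
print(where(),sense()["joints"]); print(units(cur(),pose(.95,-60,1)),cur()[1])
E
```

```text
tilt 0.947 yaw-err 0.001 ref x -47.6 y -172.6 z 32.3 [-0.805  0.155  0.38   1.992  0.09   0.634  1.212]
(array([-0.31 , -5.758,  1.066]), array([ 0.006, -0.041,  0.014])) [571.317 204.369 262.588]
```

{"method": "arm_command", "body": {
  "motion": [
    [[-0.6,0,0],[0,0,0]],
    [[0,-0.96,0],[0,0,0]],
    [[0,-0.96,0],[0,0,0]],
    [[0,-0.96,0],[0,0,0]],
    [[0,-0.96,0],[0,0,0]],
    [[0,-0.96,0],[0,0,0]],
    [[0,-0.96,0],[0,0,0]],
    [[0,0,0],[0,0,0]]
  ]
}}

```text
clock: 16.22
tcp_pos: [614.7, 27.9, 270.4]
tcp_rot: [-0.184, 2.745, 0.033]
wrist_force: [0.2, -1.0, -1.2]
grip_width: 49.8
grasp_force: 30.0
```

```bash
python3 - <<'E'
from tp import *
np.set_printoptions(precision=3,suppress=True)
s=sense();print(where(),s["joints"],s["wrist_force"],s["torque"]); print(units(cur(),pose(.95,-40,1)),cur()[1])
p,d,c=grab("top"); q,e,k=grab("scene")
# lip tip seen in camera: gray points near predicted tip
W=cloud(e,k); q0=(W-G)@np.array([ex,ey,ez]).T
a=cv2.resize(q[110:250,190:350,::-1],(640,560),interpolation=2); cv2.imwrite("pics/s3.png",a)
E
```

```text
tilt 0.949 yaw-err -0.009 ref x -67.1 y 7.6 z 34.3 [-0.484  0.158  0.439  1.975 -0.154  0.638  1.747] [ 0.229 -1.018 -1.186] [-0.05   0.555 -0.072]
(array([1.003, 0.27 , 1.019]), array([-0.077, -0.009, -0.107])) [614.694  27.879 270.351]
```

View pics/s3.png

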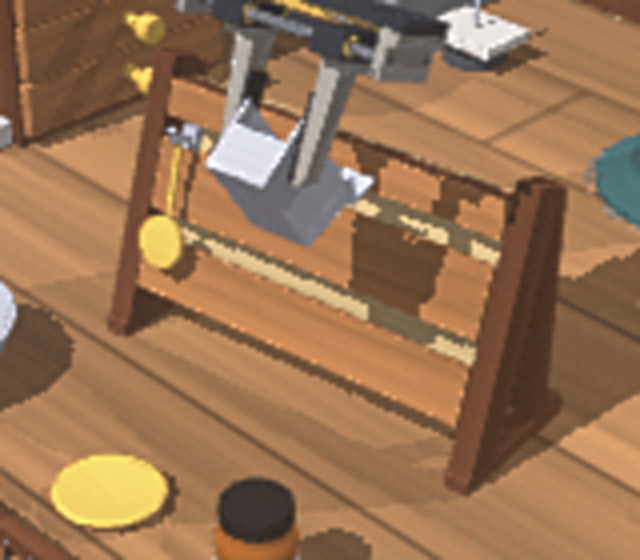

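The bin is tilted about 0.95 with its lip towards the board (lip at crop (360,185)), and everything else is clear. Lowering to the groove line at a standoff.

{"method": "arm_command", "body": {
  "motion": [
    [[0.3,0.1,0.5],[0,0,-0.1]],
    [[0.3,0.1,0.5],[-0.07,0,0]],
    [[0,0,0],[0,0,0]],
    [[0,0,0],[0,0,0]]
  ]
}}

```text
clock: 16.65
tcp_pos: [606.9, 42.0, 234.4]
tcp_rot: [-0.21, 2.746, 0.044]
wrist_force: [0.6, -0.9, -1.4]
grip_width: 49.9
grasp_force: 30.0
```

```bash
python3 - <<'E'
from tp import *
np.set_printoptions(precision=3,suppress=True)
s=sense();print(where(),s["joints"],s["wrist_force"],s["torque"]); print(units(cur(),pose(.95,-32,1)),cur()[1])
# check: bin's lip/back edges in scene & top cloud, board frame
for n in("scene","top","wrist"):
    p,d,k=grab(n); V=(cloud(d,k)-G)@np.array([ex,ey,ez]).T
    g=(p.max(2).astype(int)-p.min(2)<28)&(p.max(2)>90)
    m=g&(V[...,0]>-60)&(V[...,0]<-5)&(abs(V[...,1])<40)&(V[...,2]>-40)&(V[...,2]<60)
    P=V[m]; print(n,len(P)); 
    if len(P)>5:
        i=np.argsort(-P[:,0])[:12]; print(P[i].round(0).tolist())
E
```

```text
tilt 0.947 yaw-err 0.011 ref x -51.0 y -6.3 z 1.8 [-0.481  0.191  0.414  2.026 -0.194  0.559  1.779] [ 0.63  -0.872 -1.394] [-0.043  0.51   0.008]
(array([ 0.636, -0.226, -0.039]), array([ 0.081, -0.046,  0.131])) [606.913  42.041 234.389]
scene 31
[[-27.0, -24.0, 12.0], [-28.0, -26.0, 10.0], [-28.0, 4.0, 12.0], [-29.0, -7.0, 13.0], [-30.0, -19.0, 11.0], [-31.0, -24.0, 10.0], [-31.0, -23.0, 13.0], [-31.0, -2.0, 12.0], [-31.0, -16.0, 13.0], [-32.0, -6.0, 10.0], [-32.0, -20.0, 15.0], [-32.0, -14.0, 10.0]]
top 0
wrist 3840
[[-27.0, -27.0, 16.0], [-27.0, -25.0, 16.0], [-27.0, -21.0, 15.0], [-27.0, -24.0, 16.0], [-27.0, -21.0, 16.0], [-27.0, -22.0, 16.0], [-27.0, -25.0, 16.0], [-27.0, -20.0, 15.0], [-27.0, -23.0, 16.0], [-27.0, -18.0, 15.0], [-27.0, -19.0, 16.0], [-27.0, -14.0, 15.0]]
```

The wrist view puts the lip's end at board (-27,16), matching the prediction. Approaching and inserting in small steps with force checks.

```bash
cat > st.py <<'E'
import sys
from tp import *
np.set_printoptions(precision=3,suppress=True)
s=sense();print(where(),"F",s["wrist_force"].round(1),"Tq",s["torque"].round(2),s["joints"].round(2))
A=cur(); 
for a in sys.argv[1:]:
    B=pose(*map(float,a.split(","))); B=(B[0],B[1]+(0 if a!=sys.argv[1] else ((A[1]+A[0]@REFT-G)@ey)*ey))if 0 else B
    print(a,units(A,B)); A=B
E
python3 st.py .95,-32,2.5 .95,-16,2.5 .95,-7,8
```

```text
tilt 0.951 yaw-err 0.010 ref x -52.8 y -5.5 z 3.0 F [ 0.7  0.2 -1.8] Tq [-0.04  0.5   0.01] [-0.48  0.19  0.42  2.02 -0.19  0.56  1.78]
.95,-32,2.5 (array([ 0.694, -0.198, -0.046]), array([0.076, 0.012, 0.117]))
.95,-16,2.5 (array([ 0.531, -0.   , -0.049]), array([0., 0., 0.]))
.95,-7,8 (array([ 0.282,  0.   , -0.21 ]), array([0., 0., 0.]))
```

{"method": "arm_command", "body": {
  "motion": [
    [[0.35,-0.05,-0.02],[0.07,0,0.11]],
    [[0.34,0,-0.03],[0,0,0]],
    [[0,0,0],[0,0,0]],
    [[0,0,0],[0,0,0]],
    [[0,0,0],[0,0,0]]
  ]
}}

```text
clock: 17.22
tcp_pos: [588.5, 36.7, 229.4]
tcp_rot: [-0.196, 2.743, 0.04]
wrist_force: [-0.4, -0.6, -2.7]
grip_width: 49.5
grasp_force: 30.0
```

```bash
for i in 1 2 3; do python3 - <<'E'
from h import *
grab("top")
E
python3 st.py .95,-32,2.5 .95,-16,2.5 .95,-7,8 | head -2; done; python3 - <<'E'
from tp import *
for n in("scene","wrist"):
    p,d,k=grab(n); V=(cloud(d,k)-G)@np.array([ex,ey,ez]).T
    if n=="scene": cv2.imwrite("pics/s4.png",cv2.resize(p[130:210,220:330,::-1],(770,560),interpolation=2))
    g=(p.max(2).astype(int)-p.min(2)<28)&(p.max(2)>90)
    m=g&(V[...,0]>-40)&(V[...,0]<-3)&(abs(V[...,1])<40)&(V[...,2]>-10)&(V[...,2]<40)
    P=V[m]; i=np.argsort(-P[:,0])[:10]; print(n,len(P),P[i].round(0).tolist())
E
```

```text
tilt 0.950 yaw-err 0.000 ref x -31.5 y -4.3 z 2.2 F [ 0.3  0.5 -2.5] Tq [0.01 0.55 0.04] [-0.49  0.16  0.42  2.07 -0.17  0.53  1.76]
.95,-32,2.5 (array([-0.017, -0.142, -0.007]), array([ 0.006,  0.005, -0.   ]))
tilt 0.950 yaw-err 0.000 ref x -31.4 y -4.3 z 2.1 F [ 0.7  0.4 -2.2] Tq [-0.07  0.51  0.06] [-0.49  0.16  0.42  2.08 -0.17  0.53  1.76]
.95,-32,2.5 (array([-0.021, -0.142, -0.01 ]), array([ 0.004,  0.001, -0.   ]))
tilt 0.950 yaw-err 0.000 ref x -31.2 y -4.2 z 2.0 F [ 1.5  1.  -1.6] Tq [-0.04  0.51  0.03] [-0.49  0.16  0.42  2.08 -0.17  0.53  1.76]
.95,-32,2.5 (array([-0.028, -0.141, -0.014]), array([ 0.003, -0.005,  0.   ]))
scene 32 [[-8.0, -12.0, 12.0], [-9.0, 6.0, 12.0], [-10.0, -14.0, 10.0], [-10.0, -17.0, 14.0], [-11.0, -24.0, 13.0], [-11.0, 2.0, 14.0], [-11.0, -25.0, 10.0], [-13.0, -7.0, 14.0], [-14.0, -4.0, 13.0], [-14.0, -24.0, 7.0]]
wrist 4043 [[-5.0, -6.0, 13.0], [-5.0, 16.0, 13.0], [-5.0, -17.0, 14.0], [-5.0, -18.0, 14.0], [-5.0, 16.0, 14.0], [-5.0, -20.0, 14.0], [-5.0, -12.0, 14.0], [-5.0, -23.0, 14.0], [-5.0, 6.0, 13.0], [-5.0, -2.0, 14.0]]
```

View pics/s4.png

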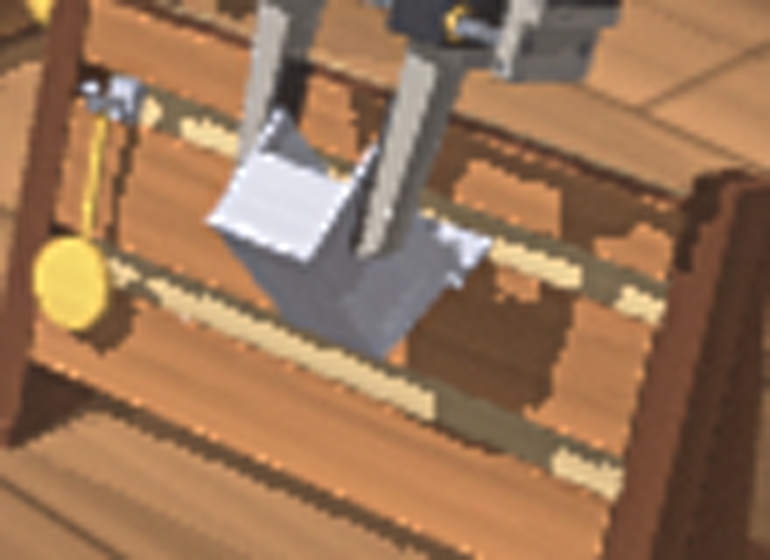

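The lip tip at crop (485,240) is right at the groove mouth. Inserting.

{"method": "arm_command", "body": {
  "motion": [
    [[0.13,0,-0.02],[0,0,0]],
    [[0.13,0,-0.02],[0,0,0]],
    [[0.13,0,-0.02],[0,0,0]],
    [[0.11,0,-0.02],[0,0,0]],
    [[0,0,0],[0,0,0]],
    [[0,0,0],[0,0,0]]
  ]
}}

```text
clock: 17.97
tcp_pos: [573.1, 34.4, 225.2]
tcp_rot: [-0.195, 2.744, 0.039]
wrist_force: [0.8, -0.1, -1.5]
grip_width: 50.0
grasp_force: 30.0
```

```bash
python3 st.py .95,-16,3 .95,-7,8 .75,-3,8 .5,2,7
```

```text
tilt 0.949 yaw-err -0.000 ref x -15.3 y -4.2 z 3.0 F [ 0.8 -0.1 -1.5] Tq [-0.06  0.51 -0.  ] [-0.5   0.14  0.42  2.11 -0.16  0.52  1.75]
.95,-16,3 (array([-0.023, -0.141,  0.   ]), array([ 0.005, -0.012, -0.003]))
.95,-7,8 (array([ 0.283,  0.   , -0.194]), array([0., 0., 0.]))
.75,-3,8 (array([ 0.065, -0.   ,  0.558]), array([-0.   ,  2.865, -0.   ]))
.5,2,7 (array([ 0.095, -0.   ,  0.765]), array([0.   , 3.581, 0.   ]))
```

{"method": "arm_command", "body": {
  "motion": [
    [[0.065,0,-0.055],[0,0,0]],
    [[0.065,0,-0.055],[0,0,0]],
    [[0.065,0,-0.055],[0,0,0]],
    [[0.065,0,-0.055],[0,0,0]],
    [[0,0,0],[0,0,0]],
    [[0,0,0],[0,0,0]]
  ]
}}

```text
clock: 18.47
tcp_pos: [563.6, 33.1, 228.4]
tcp_rot: [-0.195, 2.744, 0.039]
wrist_force: [0.3, 0.2, -1.8]
grip_width: 49.9
grasp_force: 30.0
```

```bash
python3 st.py .95,-7,9 .85,-5,9 .75,-3,9 .65,-1,9 .55,1,9 .45,3,7
```

```text
tilt 0.949 yaw-err 0.000 ref x -7.1 y -4.3 z 8.9 F [ 0.3  0.2 -1.8] Tq [-0.07  0.53  0.04] [-0.51  0.11  0.43  2.13 -0.14  0.52  1.73]
.95,-7,9 (array([ 0.003, -0.142, -0.004]), array([ 0.006, -0.01 , -0.002]))
.85,-5,9 (array([0.018, 0.   , 0.277]), array([-0.   ,  1.432, -0.   ]))
.75,-3,9 (array([ 0.018, -0.   ,  0.284]), array([0.   , 1.432, 0.   ]))
.65,-1,9 (array([0.018, 0.   , 0.291]), array([0.   , 1.432, 0.   ]))
.55,1,9 (array([0.017, 0.   , 0.297]), array([ 0.   ,  1.432, -0.   ]))
.45,3,7 (array([-0.005,  0.   ,  0.367]), array([ 0.   ,  1.432, -0.   ]))
```

{"method": "arm_command", "body": {
  "motion": [
    [[0.009,0,0.14],[0,0.72,0]],
    [[0.009,0,0.14],[0,0.71,0]],
    [[0.009,0,0.142],[0,0.72,0]],
    [[0.009,0,0.142],[0,0.71,0]],
    [[0,0,0],[0,0,0]],
    [[0,0,0],[0,0,0]]
  ]
}}

```text
clock: 18.97
tcp_pos: [568.5, 33.7, 211.6]
tcp_rot: [-0.21, 2.942, 0.02]
wrist_force: [-0.4, 0.5, -2.6]
grip_width: 49.5
grasp_force: 30.0
```

{"method": "arm_command", "body": {
  "motion": [
    [[0.009,0,0.145],[0,0.72,0]],
    [[0.009,0,0.145],[0,0.71,0]],
    [[0.009,0,0.148],[0,0.72,0]],
    [[0.009,0,0.148],[0,0.71,0]],
    [[0,0,0],[0,0,0]],
    [[0,0,0],[0,0,0]]
  ]
}}

```text
clock: 19.47
tcp_pos: [568.6, 33.7, 193.9]
tcp_rot: [0.222, -3.126, 0.001]
wrist_force: [0.1, 2.0, -2.4]
grip_width: 49.6
grasp_force: 30.0
```

```bash
python3 st.py .55,1,9 .45,3,8 .35,3,7 .25,4,6 .15,4,4 .05,4.5,3 0,5,2
```

```text
tilt 0.551 yaw-err -0.000 ref x 2.0 y -4.1 z 8.5 F [ 0.1  2.  -2.4] Tq [ 0.03 -0.07  0.01] [-0.46  0.37  0.43  1.84 -0.18  0.97  1.76]
.55,1,9 (array([-0.028, -0.137, -0.025]), array([-0.   ,  0.011, -0.003]))
.45,3,8 (array([ 0.005, -0.   ,  0.335]), array([ 0.   ,  1.432, -0.   ]))
.35,3,7 (array([-0.062,  0.   ,  0.314]), array([ 0.   ,  1.432, -0.   ]))
.25,4,6 (array([-0.035,  0.   ,  0.329]), array([-0.   ,  1.432, -0.   ]))
.15,4,4 (array([-0.086, -0.   ,  0.338]), array([0.   , 1.432, 0.   ]))
.05,4.5,3 (array([-0.057,  0.   ,  0.32 ]), array([-0.   ,  1.432, -0.   ]))
0,5,2 (array([-0.04 , -0.   ,  0.176]), array([0.   , 0.716, 0.   ]))
```

{"method": "arm_command", "body": {
  "motion": [
    [[-0.015,0,0.155],[0,0.72,0]],
    [[-0.01,0,0.155],[0,0.72,0]],
    [[-0.03,0,0.155],[0,0.72,0]],
    [[-0.03,0,0.155],[0,0.71,0]],
    [[0,0,0],[0,0,0]],
    [[0,0,0],[0,0,0]]
  ]
}}

```text
clock: 19.97
tcp_pos: [569.5, 33.8, 175.3]
tcp_rot: [0.208, -2.927, 0.021]
wrist_force: [-0.3, -0.5, -2.1]
grip_width: 50.2
grasp_force: 30.0
```

```bash
python3 st.py .35,3,7 .25,4,6 .15,4,4 .05,4.5,3 0,5,2
```

```text
tilt 0.351 yaw-err -0.000 ref x 3.5 y -4.1 z 7.4 F [-0.3 -0.5 -2.1] Tq [ 0.05 -0.35  0.02] [-0.43  0.51  0.42  1.7  -0.2   1.19  1.77]
.35,3,7 (array([-0.021, -0.136,  0.004]), array([ 0.003,  0.012, -0.003]))
.25,4,6 (array([-0.035,  0.   ,  0.329]), array([-0.   ,  1.432, -0.   ]))
.15,4,4 (array([-0.086, -0.   ,  0.338]), array([0.   , 1.432, 0.   ]))
.05,4.5,3 (array([-0.057,  0.   ,  0.32 ]), array([-0.   ,  1.432, -0.   ]))
0,5,2 (array([-0.04 , -0.   ,  0.176]), array([0.   , 0.716, 0.   ]))
```

{"method": "arm_command", "body": {
  "motion": [
    [[-0.03,0,0.165],[0,0.72,0]],
    [[-0.03,0,0.165],[0,0.72,0]],
    [[-0.042,0,0.165],[0,0.72,0]],
    [[-0.04,0,0.165],[0,0.71,0]],
    [[0,0,0],[0,0,0]],
    [[0,0,0],[0,0,0]]
  ]
}}

```text
clock: 20.47
tcp_pos: [568.1, 33.6, 155.5]
tcp_rot: [0.194, -2.729, 0.04]
wrist_force: [0.4, -0.4, -2.2]
grip_width: 49.8
grasp_force: 30.0
```

```bash
python3 st.py .15,4,4 .05,4.5,3 0,4.5,2 0,5,0
```

```text
tilt 0.151 yaw-err -0.000 ref x 4.1 y -4.1 z 4.7 F [ 0.4 -0.4 -2.2] Tq [ 0.12 -0.64  0.01] [-0.4   0.66  0.41  1.56 -0.2   1.38  1.78]
.15,4,4 (array([-0.02 , -0.136,  0.019]), array([ 0.004,  0.016, -0.004]))
.05,4.5,3 (array([-0.057,  0.   ,  0.32 ]), array([-0.   ,  1.432, -0.   ]))
0,4.5,2 (array([-0.052, -0.   ,  0.164]), array([0.   , 0.716, 0.   ]))
0,5,0 (array([-0.04 ,  0.   ,  0.056]), array([0., 0., 0.]))
```

{"method": "arm_command", "body": {
  "motion": [
    [[-0.04,0,0.17],[0,0.72,0]],
    [[-0.04,0,0.17],[0,0.72,0]],
    [[0,0,0],[0,0,0]],
    [[0,0,0],[0,0,0]]
  ]
}}

```text
clock: 20.8
tcp_pos: [566.0, 33.2, 145.6]
tcp_rot: [0.187, -2.628, 0.048]
wrist_force: [-1.2, -0.7, -1.6]
grip_width: 49.6
grasp_force: 30.0
```

```bash
python3 st.py .05,4.5,3 0,4.5,2 0,5,0; python3 - <<'E'
from tp import *
p,d,k=grab("wrist"); V=(cloud(d,k)-G)@np.array([ex,ey,ez]).T
g=(p.max(2).astype(int)-p.min(2)<28)&(p.max(2)>90); m=g&(V[...,0]>-20)&(V[...,0]<20)&(abs(V[...,1])<40)&(V[...,2]>-10)&(V[...,2]<40)
P=V[m]; print(len(P),P.min(0) if len(P) else 0,P.max(0) if len(P) else 0)
p,d,k=grab("scene"); cv2.imwrite("pics/s5.png",cv2.resize(p[130:210,220:330,::-1],(770,560),interpolation=2))
E
```

```text
tilt 0.051 yaw-err -0.001 ref x 4.7 y -4.1 z 3.4 F [-1.2 -0.7 -1.6] Tq [ 0.11 -0.53  0.07] [-0.38  0.73  0.41  1.49 -0.2   1.48  1.78]
.05,4.5,3 (array([-0.015, -0.135,  0.007]), array([ 0.007,  0.008, -0.005]))
0,4.5,2 (array([-0.052, -0.   ,  0.164]), array([0.   , 0.716, 0.   ]))
0,5,0 (array([-0.04 ,  0.   ,  0.056]), array([0., 0., 0.]))
3462 [-19.99071822 -31.56115483  -9.98077259] [ 8.25887684 21.49340995 25.70830342]
```

View pics/s5.png

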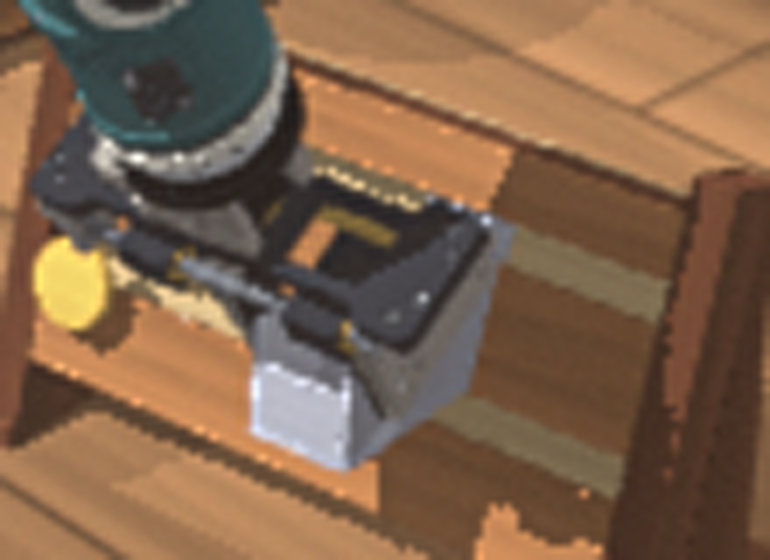

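The bin sits almost level with its lip in the groove, and no hard contact so far. Finishing the swing, then lowering gently.

{"method": "arm_command", "body": {
  "motion": [
    [[-0.03,0,0.085],[0,0.36,0]],
    [[-0.03,0,0.085],[0,0.36,0]],
    [[0,0,0],[0,0,0]],
    [[0,0,0],[0,0,0]]
  ]
}}

```text
clock: 21.23
tcp_pos: [563.5, 32.9, 140.0]
tcp_rot: [0.182, -2.571, 0.053]
wrist_force: [-6.5, -1.5, 2.4]
grip_width: 49.7
grasp_force: 30.0
```

{"method": "arm_command", "body": {
  "motion": [
    [[-0.02,0,0.028],[0,0,0]],
    [[0,0,0],[0,0,0]],
    [[0,0,0],[0,0,0]]
  ]
}}

```text
clock: 21.48
tcp_pos: [563.5, 32.9, 139.7]
tcp_rot: [0.182, -2.571, 0.052]
wrist_force: [-6.0, -0.7, 5.3]
grip_width: 49.9
grasp_force: 30.0
```

```bash
python3 st.py 0,4.5,2 0,5,0
```

```text
tilt -0.007 yaw-err -0.001 ref x 5.9 y -4.1 z 2.6 F [-6.  -0.7  5.3] Tq [-0.16  1.7  -0.07] [-0.38  0.77  0.4   1.46 -0.2   1.53  1.78]
0,4.5,2 (array([-0.041, -0.135, -0.043]), array([ 0.011, -0.1  , -0.006]))
0,5,0 (array([-0.04 ,  0.   ,  0.056]), array([0., 0., 0.]))
```

Contact: the tongue rests on the edge (about 7 N upward) and the lip is against the slat's rear with light force. Now releasing, with the tool still.

{"method": "arm_command", "body": {
  "motion": [
    [[0,0,0],[0,0,0]],
    [[0,0,0],[0,0,0]],
    [[0,0,0],[0,0,0]],
    [[0,0,0],[0,0,0]],
    [[0,0,0],[0,0,0]],
    [[0,0,0],[0,0,0]],
    [[0,0,0],[0,0,0]],
    [[0,0,0],[0,0,0]]
  ],
  "grip": 1
}}

```text
clock: 22.15
tcp_pos: [565.4, 33.3, 138.7]
tcp_rot: [0.184, -2.576, 0.052]
wrist_force: [0.3, 0.2, 0.4]
grip_width: 91.7
grasp_force: 0.0
```

```bash
python3 st.py; python3 - <<'E'
from tp import *
np.set_printoptions(precision=1,suppress=True)
M=Ro.from_euler("z",-yw).as_matrix()
for n in("wrist",):
    p,d,k=grab(n); V=(cloud(d,k)-G)@M.T
    g=(p.max(2).astype(int)-p.min(2)<28)&(p.max(2)>90); m=g&(V[...,0]>-25)&(V[...,0]<140)&(abs(V[...,1]-4)<29)&(V[...,2]>-70)&(V[...,2]<40)
    P=V[m]; print(len(P))
    for z in range(-60,40,10):
        q=P[(P[:,2]>z)&(P[:,2]<=z+10)]
        if len(q)>5: print(z,len(q),np.percentile(q,1,axis=0),np.percentile(q,99,axis=0))
    # side-wall tops: slope
    w=P[(abs(abs(P[:,1]-4)-23.5)<3)&(P[:,2]>-20)&(P[:,2]<15)&(P[:,0]<105)]
    for s in(w[:,1]>4,w[:,1]<4): 
        q=w[s]
        if len(q)>20: print("wall z-slope",len(q),np.polyfit(q[:,0],q[:,2],1),"y-slope",np.polyfit(q[:,0],q[:,1],1))
cv2.imwrite("pics/w6.png",p[...,::-1])
E
```

```text
tilt -0.002 yaw-err 0.000 ref x 4.7 y -4.2 z 0.6 F [0.3 0.2 0.4] Tq [ 0.05 -0.54 -0.02] [-0.38  0.77  0.4   1.46 -0.2   1.53  1.78]
15941
-60 11 [ 67.2 -16.6 -50.7] [101.4  25.2 -50. ]
-50 6520 [ 15.4 -18.3 -49.6] [101.4  25.8 -40.8]
-40 841 [ 11.9 -18.4 -39.9] [100.6  25.9 -30.1]
-30 1029 [  9.  -18.4 -29.8] [102.5  25.9 -20.1]
-20 1491 [  6.1 -18.4 -19.9] [105.4  25.9 -10.1]
-10 1355 [  3.3 -18.5  -9.9] [103.3  25.9  -0.1]
0 3755 [-10.8 -21.    0.2] [103.7  28.5   9.8]
10 934 [-13.  -20.9  10.1] [18.4 28.3 18. ]
wall z-slope 1744 [-0.1  3.2] y-slope [ 0.  26.1]
wall z-slope 1821 [-0.1  2.9] y-slope [ -0.  -18.6]
```

View pics/w6.png

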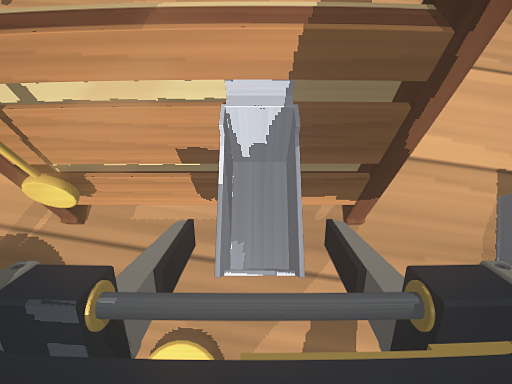

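The bin hangs in the upper groove, lip behind the upper slat at row ~80-105, clear of both fingers. Backing off along the tool axis, then a final level check.

{"method": "arm_command", "body": {
  "motion": [
    [[0,0,-0.4],[0,0,0]],
    [[0,0,-0.8],[0,0,0]],
    [[0,0,-1],[0,0,0]],
    [[0,0,-1],[0,0,0]],
    [[0,0,-0.8],[0,0,0]],
    [[0,0,0],[0,0,0]],
    [[0,0,0],[0,0,0]],
    [[0,0,0],[0,0,0]]
  ]
}}

```text
clock: 22.87
tcp_pos: [627.6, 42.2, 239.3]
tcp_rot: [0.183, -2.574, 0.052]
wrist_force: [0.3, 1.1, -0.7]
grip_width: 92.1
grasp_force: 0.0
```

```bash
python3 - <<'E'
from tp import *
np.set_printoptions(precision=3,suppress=True)
M=Ro.from_euler("z",-yw).as_matrix()
p,d,k=grab("wrist"); V=(cloud(d,k)-G)@M.T
def fit(m):
    q=V[m]; return len(q),q.mean(0),np.linalg.lstsq(np.c_[q[:,:2],np.ones(len(q))],q[:,2],rcond=None)[0]
Y=abs(V[...,1]-4)<18
print("floor",fit(Y&(V[...,0]>30)&(V[...,0]<95)&(V[...,2]>-60)&(V[...,2]<-38)))
T=(abs(V[...,1]-4)<29)&(abs(V[...,1]-4)>20)&(V[...,0]>25)&(V[...,0]<105)&(V[...,2]>-8)&(V[...,2]<10)
n,c,f=fit(T); print("rim",n,c,f)
B=Y&(V[...,2]>-40)&(V[...,2]<-8)&(V[...,0]>-10)&(V[...,0]<30); q=V[B]; print("back plate x=a*z+b",np.polyfit(q[:,2],q[:,0],1),"y",np.polyfit(q[:,1],q[:,0]+.31*q[:,2],1))
E
```

```text
floor (1532, array([ 63.154,   4.057, -47.746]), array([ -0.025,   0.002, -46.176]))
rim 583 [66.186  3.762  3.426] [-0.019  0.006  4.654]
back plate x=a*z+b [-0.289  3.188] y [-0.003  2.72 ]
```

```bash
python3 -c "
from workcell import order
print(order.close_job())"
```

```text
the job is handed in; nothing more can be done
None
```

The bin hangs released in the upper groove, level to about 0.02 rad and square to the board. The highest wrist-force reading was about 8 N and no bystander was touched; the job was handed in at about 23 s, and no verdict came back.

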